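# Mount the trimming chuck on the pottery wheel and load the bowl for banding

## Task

Get the little pottery wheel ready for painting the foot of the bowl: turn the chuck's round bat so that its two holes line up with the two brass pins of the wheel head, lower it over the pins until it lies flat on the head, then set the bowl, upside down as it is, level and centred on top of the chuck. Lower both all the way down rather than letting them drop, and leave the paint tin, the brush jar and the mug where they are.

Things in the scene. Friction and masses are not known exactly. Their poses are not given: they have to be found in the camera images.
- wheel: Tabletop pottery wheel, standing fast: cream housing 250 x 410 mm, its top 98 mm above the table. The origin lies on the table under the wheel axis; the housing reaches from 130 mm on the -y side to 280 mm on the +y side, where a control panel (112 mm high, its black knob 126 mm) sits.
- head_top (a point): Centre of the flat upper face of the wheel head, an aluminium disc of 190 mm diameter with thin dark rings, 130 mm above the table. Its x axis points to pin_a, z up.
- wheelhead (a joint): Turn of the wheel head about its vertical axis, rad, growing anticlockwise seen from above, without limit; 0 when the pins lie along the wheel's x axis. It turns against a light drag of about 0.12 N m and stays where it is left.
- pin_a (a point): Tip of one brass bat pin, standing on the head 70 mm from its centre (head's +x side): 9.5 mm diameter, 11 mm high, its last 4 mm tapered to 5.6 mm.
- pin_b (a point): Tip of the other, equal brass pin, 70 mm from the centre on the opposite side.
- chuck_mid (a point): Chuck: loose dark blue round bat, 180 mm diameter, 12 mm thick, with a wooden post of 52 mm diameter at its centre topped with black rubber; 87 mm high in all, about 0.5 kg. This point lies on the axis 44 mm above the bat's underside, z up. The x axis runs through its two bright-rimmed through holes of 12.6 mm diameter, 70 mm to either side of the axis. Gripped across the post.
- chuck_top (a point): Centre of the flat rubber top of the chuck's post, 87 mm above the bat's underside; axes as chuck_mid.
- bowl_mid (a point): Clay bowl with pink flowers, upside down, rim on the table: 74 mm high, rim 140 mm diameter, about 0.3 kg. This point: on its axis 37 mm above the rim plane, z up. To grip: the foot ring on top, 52 mm diameter, 60 to 74 mm above the rim plane. Inside, the flat floor of about 68 mm diameter is 52 mm above the rim plane: seated, this point lies 15 mm below chuck_top.
- chuck: The same chuck, origin at the centre of the bat's underside.
- bowl: The same bowl, origin at the centre of its rim plane.
- paint_tin: Bystander: open cream watercolour tin, 172 x 210 mm, 18 mm high, with coloured pans; origin at the centre of its underside.
- brush_jar: Bystander: glass jar of 80 mm diameter, 112 mm high, with brushes standing up to 230 mm high; origin at the centre of its underside.
- mug: Bystander: white mug of 82 mm diameter with a handle, 92 mm high; origin at the centre of its underside.
Mind the look-alikes: they are no part of the job. What is shaped like the bowl but green or orange is not meant.

How it is judged:
On the way, in this order (a step that is already met when the one before it is completed fails the run):
1. the chuck's bat lies flat on the wheel head with both pins in its holes (z of chuck in the frame of head_top between -0.003 and 0.003 m and horizontal distance between chuck and head_top below 0.005 m and angle between the x axis of chuck and the x axis of head_top, either way round below 0.06 rad and angle between chuck's own z axis and vertical below 0.03 rad), for 0.2 s.
2. the bowl rests upside down on top of the chuck (horizontal distance between bowl_mid and chuck_top below 0.008 m and z of bowl_mid in the frame of chuck_top below -0.012 m and angle between bowl's own z axis and vertical below 0.06 rad), for 0.2 s.
At the end, for the whole second after the job is handed in: The bat lies flat on the wheel head (within 3 mm in height, 5 mm of its centre, holes in line with the pins within 0.06 rad); the bowl rests upside down on the chuck (within 8 mm of its centre, 3 mm in height, level within 0.06 rad); both are released and at rest (all of step 1 and all of step 2 and z of bowl_mid in the frame of chuck_top above -0.018 m and linear speed of each of bowl, chuck below 0.02 m/s); the robot touches nothing.
It fails at once if the paint tin, the brush jar or the mug is moved more than 20 mm (distance of any of paint_tin, brush_jar, mug from where it was at the start of the episode above 0.02 m).
It fails at once if the chuck is let fall from more than 15 mm above the wheel head (horizontal distance between chuck and head_top below 0.06 m and z of chuck in the frame of head_top above 0.015 m and contact force between chuck and anything else below 0.05 N).
It fails at once if the bowl is let fall from more than 10 mm above the chuck (horizontal distance between bowl_mid and chuck_top below 0.06 m and z of bowl_mid in the frame of chuck_top above -0.005 m and contact force between bowl and anything else below 0.05 N).
It also fails if it takes over 61 s, if anything falls off the work surface, if the arm or the gripper's body presses on something with over 40 N, if the wrist force passes 120 N, or if a joint passes its speed limit or range.

## Robot

A 6-joint arm with a two-finger parallel gripper is mounted at the origin on the work surface. World frame = base frame: x ahead of the robot, y to its left, z up, the work surface at z = 0. Lengths are in m, angles in rad, forces in N, time in s.
With the tool pointing down it reaches from about 0.375 to 0.975 m from the base axis. Payload 3.8 kg.
Tool frame: the origin (TCP) lies midway between the tips of the shut fingers; the grasp point (between the pads) lies 19 mm behind it; z points along the fingers, y is the direction in which the jaws open and shut (so a half turn about z gives the same grasp; the last joint's range is limited). The gripper opens to 85 mm and grips with 20 to 120 N. Pads are 22 mm wide; open, the fingers measure 114 mm over their backs; the gripper's body (76 mm by 85 mm) begins 54 mm behind the grasp point. The pads swing forward as they close: fully open they stand 13 mm farther back than shut.
Start: joints at [1.147, 0.264, 1.604, -0, 1.274, -0.037], TCP at [0.255, 0.625, 0.231] pointing down, gripper open.
Joint ranges: [-2.63, 2.63], [-0.94, 2.18], [0.31, 2.57], [-1.31, 4.45], [0, 2.66], [-2.55, 2.55]. Speed limits (rad/s): [2.57, 2.57, 3.14, 3.14, 3.14, 3.14].

## Interface

Orientations are given as a rotation vector (axis times angle).
In Python, from workcell import bot gives the robot as it stands. The module is installed in compiled form; this text tells all that it offers.
- The arm moves only by the tool play_rows, never from a script. Its argument "series" is a list of rows, each an object with "translation": the shift along the tool's x, y, z in m, a list of three; "spin": the turn about the tool's z in units of 5 degrees (1.0 is 5 degrees). In form: [{"translation": [dx, dy, dz], "spin": spin}, ...]. A call has 1 to 5 rows; each row shifts and turns the commanded pose from where the row before left it, along the tool's axes as they then stand; what a row does not reach is not made up. A row lasts 1/10 s, in which the tool goes at most 50 mm and 8.59 degrees, less where a joint would pass 70% of its speed; a pose out of reach is approached as far as the arm can. A call is refused whole if a number of a shift passes 0.05 or a number of a turn 1, either way. A call with a gripper value outside its range is refused whole. "jaw" is the gripper's target within -1 to 1 (fully open at 1, half-way at 0, shut at -1), set as the call begins (left out, the last holds). The fingers move at their own pace and stop on an object; "force" is the grip in N (left out, the last holds). Time passes only in rows, so rows that do not move let the fingers close. It gives the time, the measured TCP pose, the force and the opening at its end, in the units of the state.
- bot.read_state(): the state, without advancing time (a new reading comes with each control period).
- bot.read_camera(name): name is "scene" or "top" or "wrist"; returns the picture (400x640x3 uint8, blue, green, red); there is no depth.
- bot.get_calibration(name): a dict with "fov_y" (degrees; the focal length in pixels is half the picture's height over the tangent of half this angle, whatever the lens; pixels are square), "cx", "cy" (the principal point, pixels), "k1" (the pictures are not rectified: a ray, as slopes to the right and down, at radius r is drawn at 1 + k1 r^2 times it, then the intrinsics apply), "R" (3x3) and "t" (3): a world point X has camera coordinates R X + t. Camera axes: x right, y down, z forward; pixel columns grow to the right and rows downward; lengths in m; the calibration is good to about 2 mm. A picture is of the moment at which its call begins: read the wrist's pose just before it. get_calibration takes no time and is no camera call; for the wrist camera it gives the pose at the moment of the call.
- bot.finish_job(): hands the job in, once; it reports no verdict.
The state is a dict: "time": time; "q": joint angles; "joint_vel": joint speeds; "joint_torque": joint torques, N m; "tool_pos": TCP position; "tcp_rot": TCP orientation; "wrist_force": force on the tool from outside, world axes, zero at the start; "torque": the same for the moment, N m; "width": opening from 0.0 (shut) to 1.0 (fully open).
Only numpy, scipy, OpenCV 4.12 (cv2) and the standard library are available. Lean on these libraries where they do the work, as an engineer would, in place of code of your own. Each camera call takes 0.05 s, during which the arm holds its last target. There are 200 camera calls.

## Working session

There is one attempt and no reset: what is moved stays moved. The work goes in short steps, Python scripts to look and compute and a tool call to move; the robot and the scene stay as the last step left them, time stands still between calls to the robot, and variables do not carry over. Pictures are saved under pics/ and viewed, about 8 in all and at most 12, crops included, and the job is handed in when it is done.

Besides the shell and the picture viewer there is one more tool, called after "Emit:" by a JSON object that holds its "api" and its "payload". play_rows: Moves the arm, as the interface text tells. Its arguments: {"type":"object","properties":{"series":{"type":"array","items":{"type":"object","properties":{"translation":{"type":"array","items":{"type":"number"}},"spin":{"type":"number"}}}},"jaw":{"type":"number"},"force":{"type":"number"}},"required":["series"]}

```bash
mkdir -p pics
cat > h.py <<'E'
import numpy as np, cv2
from workcell import bot
def cal(n):
    c=bot.get_calibration(n); f=200/np.tan(np.radians(c['fov_y'])/2)
    K=np.array([[f,0,c['cx']],[0,f,c['cy']],[0,0,1]]); return K,np.array([c['k1'],0,0,0,0.]),np.array(c['R']),np.array(c['t'])
def ray(C,px):
    K,d,R,t=C; p=cv2.undistortPoints(np.array(px,float).reshape(-1,1,2),K,d).reshape(-1,2)
    return -R.T@t, np.c_[p,np.ones(len(p))]@R
def onz(C,px,z):
    o,d=ray(C,px); return o+d*((z-o[2])/d[:,2])[:,None]
def proj(C,X):
    K,d,R,t=C; return cv2.projectPoints(np.array(X,float).reshape(-1,1,3),cv2.Rodrigues(R)[0],t,K,d)[0].reshape(-1,2)
E
python3 - <<'E'
from h import *
for n in ("scene","top","wrist"):
    C=cal(n); im=bot.read_camera(n); cv2.imwrite(f'pics/{n}0.png',im); print(n,C[0][0,0],C[1][0],-C[2].T@C[3],C[2][2])
s=bot.read_state(); print(s)
E
```

```text
scene 414.80496126886186 9.570060384912575e-05 [0.95251472 0.73306195 0.80260175] [-0.37198987 -0.69398247 -0.61645103]
top 377.01250669054605 -0.00682141500902733 [ 0.42631934 -0.04855209  0.98628081] [ 0.12759077 -0.00914495 -0.99178474]
wrist 286.52874868596155 0.00689945821994776 [0.19276808 0.64996342 0.37178388] [ 0.24482708 -0.10164587 -0.96422395]
{'time': 0.15, 'q': array([ 1.14710342e+00,  2.64615750e-01,  1.60507155e+00,  2.83703518e-05,
        1.27367878e+00, -3.69235067e-02]), 'joint_vel': array([-0.00036854, -0.00064834, -0.00472306,  0.00040008,  0.00120706,
        0.002795  ]), 'joint_torque': array([ 8.62911966e-04, -5.15903807e+01, -3.67962456e+01, -1.28360280e-04,
        8.10398022e-03, -2.54984705e-06]), 'tool_pos': array([0.25438445, 0.62462155, 0.23021792]), 'tcp_rot': array([-6.03686031e-01, -3.08260457e+00,  2.70203344e-03]), 'wrist_force': array([ 0.03452591, -0.6980286 , -0.2732599 ]), 'torque': array([ 0.02633558, -0.01863188, -0.08223432]), 'width': 0.9998285186433993}
```

View pics/top0.png

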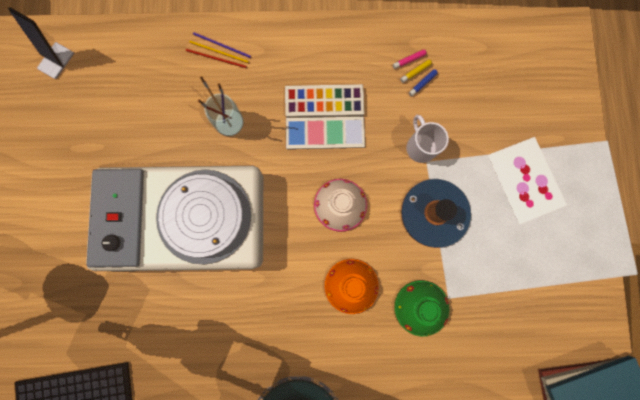

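View pics/scene0.png

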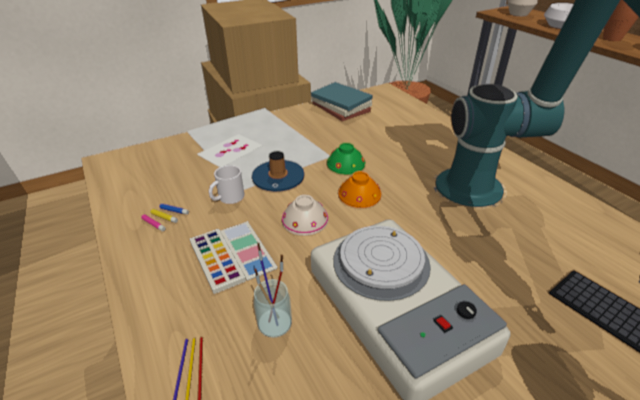

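Top view: the candidates are the cream bowl with pink flowers (341,205), the orange bowl (351,286) and the green bowl (422,307). I choose the cream one. The chuck is at (436,213), the head at (203,215), and the pins at about (212,188) and (215,241).

Run:
```python
from h import *
C=cal('top'); im=cv2.imread('pics/top0.png'); hsv=cv2.cvtColor(im,cv2.COLOR_BGR2HSV)
def blob(mask,x0,y0,x1,y1):
    m=np.zeros_like(mask); m[y0:y1,x0:x1]=mask[y0:y1,x0:x1]
    c=max(cv2.findContours(m,cv2.RETR_EXTERNAL,cv2.CHAIN_APPROX_NONE)[0],key=cv2.contourArea); return cv2.convexHull(c).reshape(-1,2).astype(float)
def circ(px,z):
    P=onz(C,px,z)[:,:2]; c,r=cv2.minEnclosingCircle(P.astype(np.float32)); A=np.c_[2*P,np.ones(len(P))]; s=np.linalg.lstsq(A,(P**2).sum(1),rcond=None)[0]
    return np.round([*c,r,*s[:2],np.sqrt(s[2]+s[0]**2+s[1]**2)],4)
blue=cv2.inRange(hsv,(95,90,25),(120,255,140)); print('bat',circ(blob(blue,390,165,480,255),.012))
head=cv2.inRange(hsv,(0,0,120),(180,40,255))
nw=255-cv2.inRange(hsv,(8,70,60),(25,255,255)); b=blob(nw,308,172,374,238); print('bowl bbox',b.min(0),b.max(0),circ(b,0.0))
crop=cv2.resize(im[165:260,395:485],None,fx=6,fy=6,interpolation=cv2.INTER_CUBIC)
c2=cv2.resize(im[165:260,155:245],None,fx=6,fy=6,interpolation=cv2.INTER_CUBIC)
c3=cv2.resize(im[170:240,305:375],None,fx=4,fy=4,interpolation=cv2.INTER_CUBIC)
o=np.zeros((570,800,3),np.uint8); o[:570//2+ 0]=0
a=cv2.resize(crop,(400,422)); o[:422,:400]=a; o[:422,400:]=cv2.resize(c2,(400,422)); o[422:,:148]=cv2.resize(c3,(148,148))
cv2.imwrite('pics/crop1.png',o)
```

```text
bat [ 0.5164 -0.3679  0.0863  0.5165 -0.3683  0.0853]
bowl bbox [323. 189.] [352. 215.] [ 0.5513 -0.1134  0.0398  0.5504 -0.1142  0.0371]
```

View pics/crop1.png

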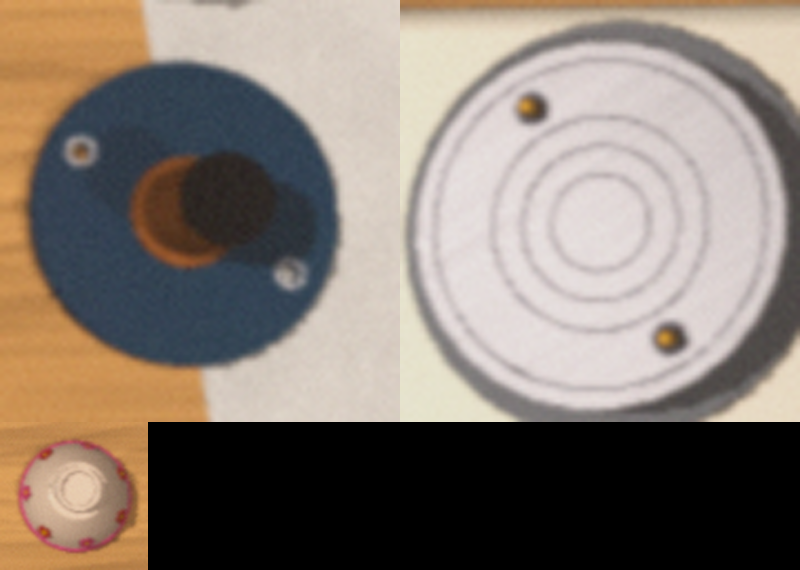

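Run:
```python
from h import *
C=cal('top'); 
def f(u,v,z): p=onz(C,[(u-.4,v-.4)],z)[0]; print(np.round(p,4)); return p
h1=f(413,199,.012);h2=f(460.25,226.2,.012);print('mid',(h1+h2)/2,np.linalg.norm(h1-h2),np.degrees(np.arctan2(*(h1-h2)[1::-1])))
f(446.3,209.8,.087)
p1=f(184.5,189.3,.141);p2=f(215.75,241.1,.141);print('mid',(p1+p2)/2,np.linalg.norm(p1-p2),np.degrees(np.arctan2(*(p1-p2)[1::-1])))
f(200,215,.13)
print('bowl');f(342.4,201.7,.074);f(340.5,205,0)
from scipy.spatial.transform import Rotation as R
s=bot.read_state();print(R.from_rotvec(s['tcp_rot']).as_matrix().round(3))
```

```text
[ 0.5545 -0.3079  0.012 ]
[ 0.481  -0.4269  0.012 ]
mid [ 0.51776979 -0.36739445  0.012     ] 0.1399626261240128 58.303352876859556
[ 0.5169 -0.3668  0.087 ]
[0.5699 0.244  0.141 ]
[0.4516 0.1716 0.141 ]
mid [0.51076716 0.20783188 0.141     ] 0.138703327744981 31.459825736407804
[0.5118 0.2111 0.13  ]
bowl
[ 0.5431 -0.1183  0.074 ]
[ 0.5439 -0.1187  0.    ]
[[-0.926  0.377 -0.001]
 [ 0.377  0.926 -0.002]
 [ 0.    -0.002 -1.   ]]
```

Checks agree: hole spacing is 140.0 mm, pin spacing is 138.7 mm, and the bat and rubber-top axes match. The crop confirms the chuck, the pins and the clay bowl. I'll go over the head first for a closer look at the pins.

Emit:
{"api": "play_rows", "payload": {"series": [{"translation":[-0.033,-0.024,-0.006],"spin":0},{"translation":[-0.033,-0.024,-0.006],"spin":0},{"translation":[-0.033,-0.024,-0.006],"spin":0},{"translation":[-0.033,-0.024,-0.006],"spin":0},{"translation":[-0.033,-0.024,-0.006],"spin":0}], "jaw": 1}}

```text
time: 0.65
tool_pos: [0.3626, 0.4502, 0.2611]
tcp_rot: [-0.603, -3.083, 0.001]
wrist_force: [0.8, -0.1, -0.1]
width: 1.002
```

Emit:
{"api": "play_rows", "payload": {"series": [{"translation":[-0.033,-0.024,-0.006],"spin":0},{"translation":[-0.033,-0.024,-0.006],"spin":0},{"translation":[-0.033,-0.024,-0.006],"spin":0},{"translation":[-0.033,-0.024,-0.006],"spin":0},{"translation":[-0.033,-0.024,-0.006],"spin":0}]}}

```text
time: 1.15
tool_pos: [0.4701, 0.2767, 0.2913]
tcp_rot: [-0.604, -3.083, 0.0]
wrist_force: [0.2, -0.1, 0.4]
width: 1.001
```

Emit:
{"api": "play_rows", "payload": {"series": [{"translation":[-0.033,-0.024,-0.006],"spin":0},{"translation":[-0.033,-0.024,-0.006],"spin":0},{"translation":[0,0,0],"spin":0},{"translation":[0,0,0],"spin":0},{"translation":[0,0,0],"spin":0}]}}

```text
time: 1.65
tool_pos: [0.5121, 0.2095, 0.3028]
tcp_rot: [-0.603, -3.082, 0.0]
wrist_force: [-0.5, 0.3, 0.3]
width: 0.999
```

```bash
cat > pins.py <<'E'
from h import *
import sys
C=cal('wrist'); im=bot.read_camera('wrist'); cv2.imwrite(sys.argv[1],im); s=bot.read_state(); print(s['tool_pos'],s['tcp_rot'])
hsv=cv2.cvtColor(im,cv2.COLOR_BGR2HSV)
m=cv2.inRange(hsv,(10,110,60),(30,255,255)); n,l,st,ce=cv2.connectedComponentsWithStats(m)
for i in range(1,n):
    if 15<st[i,4]<1500: print(st[i],ce[i].round(1),onz(C,[ce[i]],.139)[0].round(4))
E
python3 pins.py pics/w1.png
```

```text
[0.51193535 0.2098149  0.30274095] [-6.01947302e-01 -3.08224015e+00  2.15892782e-04]
[308   0  22  12  99] [318.5   4.3] [0.3507 0.2791 0.139 ]
[331   0  18   7  40] [339.2   2.3] [0.3564 0.2975 0.139 ]
[346   0  21   8  47] [356.4   2.2] [0.3623 0.3122 0.139 ]
[384   0  10   7  21] [388.3   2.5] [0.3737 0.3394 0.139 ]
[343   4  14  12  23] [348.8  10.2] [0.3657 0.3035 0.139 ]
[325   8  11   8  18] [330.5  11.3] [0.3601 0.2874 0.139 ]
[288  29   8  13  22] [290.9  35.5] [0.3645 0.2453 0.139 ]
[274  36   7   9  17] [276.8  40.4] [0.3633 0.2312 0.139 ]
[214  49  12  12  42] [219.3  53.3] [0.3527 0.1754 0.139 ]
[204  53   9   6  17] [208.4  55.2] [0.3502 0.1649 0.139 ]
[533  55   7  12  18] [535.7  59.7] [0.4733 0.4559 0.139 ]
[216  61  10   5  22] [220.2  63. ] [0.3606 0.1723 0.139 ]
[185  74   8  11  28] [188.7  77.9] [0.3609 0.1375 0.139 ]
[147  85  30  27 209] [160.4  97.7] [0.3664 0.1025 0.139 ]
[167  84   9   7  18] [170.4  87. ] [0.3614 0.1167 0.139 ]
[258 148   8   5  28] [260.8 149.9] [0.4507 0.1736 0.139 ]
[ 81 159   5   5  20] [ 83.  160.9] [ 0.3906 -0.0049  0.139 ]
[148 177 
[... 739 characters left out ...]
 285.8] [ 0.5064 -0.1128  0.139 ]
[  0 286  22  35 555] [  8.8 303.3] [ 0.5022 -0.1853  0.139 ]
[ 62 290  13  19  60] [ 68.1 297.9] [ 0.523  -0.1156  0.139 ]
[ 77 291   8  10  18] [ 80.7 295.6] [ 0.5261 -0.0998  0.139 ]
[ 64 303   7   9  19] [ 66.  308.1] [ 0.5339 -0.1261  0.139 ]
[ 75 304   7   6  16] [ 77.6 305.8] [ 0.5364 -0.1112  0.139 ]
[397 304   9   6  18] [400.2 306.9] [0.6864 0.2516 0.139 ]
[ 62 310  13  11  28] [ 67.9 314.9] [ 0.5429 -0.1295  0.139 ]
[410 311   6   7  16] [412.1 314.4] [0.702 0.262 0.139]
[396 315  14  16  62] [402.3 323. ] [0.7093 0.247  0.139 ]
[114 361  54  39 861] [141.3 384.6] [ 0.6694 -0.1024  0.139 ]
[464 361  54  39 826] [488.  384.2] [0.8419 0.3234 0.139 ]
```

View pics/w1.png

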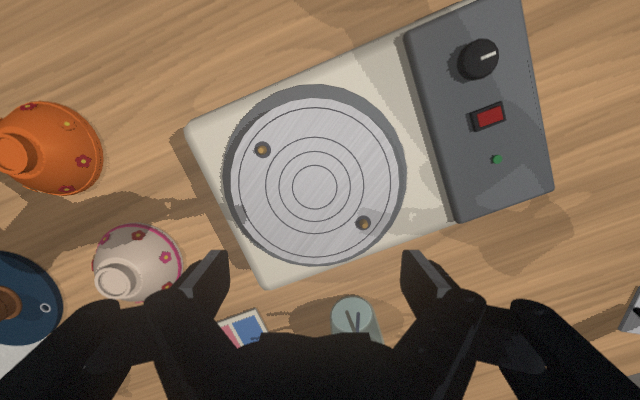

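Emit:
{"api": "play_rows", "payload": {"series": [{"translation":[-0.017,-0.041,0.004],"spin":0},{"translation":[-0.017,-0.041,0.004],"spin":0},{"translation":[-0.017,-0.041,0.004],"spin":0},{"translation":[-0.017,-0.041,0.004],"spin":0},{"translation":[-0.017,-0.041,0.004],"spin":0}]}}

```text
time: 2.2
tool_pos: [0.5136, -0.0129, 0.283]
tcp_rot: [0.599, 3.084, 0.0]
wrist_force: [1.2, -0.6, -0.1]
width: 0.997
```

Emit:
{"api": "play_rows", "payload": {"series": [{"translation":[-0.017,-0.041,0.004],"spin":0},{"translation":[-0.017,-0.041,0.004],"spin":0},{"translation":[-0.017,-0.041,0.004],"spin":0},{"translation":[-0.017,-0.041,0.004],"spin":0},{"translation":[-0.017,-0.041,0.004],"spin":0}]}}

```text
time: 2.7
tool_pos: [0.5156, -0.235, 0.2629]
tcp_rot: [-0.6, -3.084, -0.001]
wrist_force: [-0.2, -0.1, -0.3]
width: 1.0
```

Emit:
{"api": "play_rows", "payload": {"series": [{"translation":[-0.017,-0.041,0.004],"spin":0},{"translation":[-0.017,-0.041,0.004],"spin":0},{"translation":[-0.017,-0.041,0.004],"spin":0},{"translation":[0,0,0],"spin":0},{"translation":[0,0,0],"spin":0}]}}

```text
time: 3.2
tool_pos: [0.5165, -0.3673, 0.2503]
tcp_rot: [-0.604, -3.081, -0.002]
wrist_force: [0.3, 0.8, 0.2]
width: 0.997
```

Run:
```python
from h import *
C=cal('wrist'); im=bot.read_camera('wrist'); cv2.imwrite('pics/w2.png',im); s=bot.read_state(); print(s['tool_pos'],s['tcp_rot'])
print(proj(C,[[.5545,-.3079,.012],[.481,-.4269,.012],[.517,-.367,.087]]).round(1))
hsv=cv2.cvtColor(im,cv2.COLOR_BGR2HSV)
m=cv2.inRange(hsv,(95,90,25),(120,255,140)); c=max(cv2.findContours(m,0,1)[0],key=cv2.contourArea).reshape(-1,2).astype(float)
P=onz(C,c[c[:,1]<cv2.convexHull(c.astype(np.float32))[:,0,1].mean()],.012)[:,:2]
A=np.c_[2*P,np.ones(len(P))]; q=np.linalg.lstsq(A,(P**2).sum(1),rcond=None)[0]; print('circ',q[:2],np.sqrt(q[2]+q[0]**2+q[1]**2))
```

```text
[ 0.51667595 -0.36654166  0.25068616] [-6.02151177e-01 -3.08226374e+00 -2.01817746e-03]
[[365.6 188. ]
 [262.8 170.9]
 [314.8 190.9]]
circ [ 0.8078289  -0.04087597] 0.009651257829901084
```

View pics/w2.png

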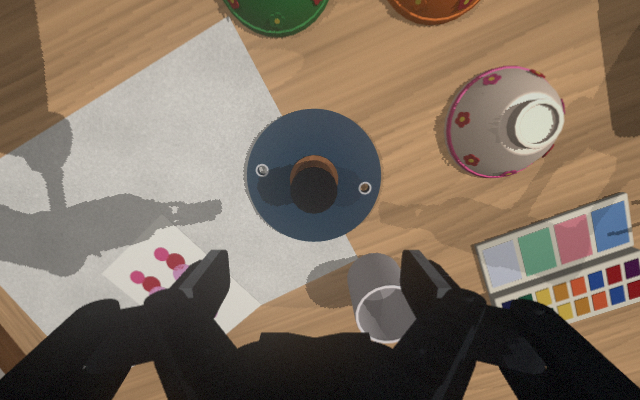

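Holes at (262,170) and (365,188) fall within 1 px of the prediction, so the chuck position is confirmed. The mug is at about (385,300), clear of the gripper. I'll descend and grip.

Emit:
{"api": "play_rows", "payload": {"series": [{"translation":[0,0,0.03],"spin":0},{"translation":[0,0,0.03],"spin":0},{"translation":[0,0,0.03],"spin":0},{"translation":[0,0,0.03],"spin":0},{"translation":[0,0,0.03],"spin":0}]}}

```text
time: 3.75
tool_pos: [0.5172, -0.3655, 0.1009]
tcp_rot: [0.599, 3.083, 0.0]
wrist_force: [-0.5, 0.7, -0.8]
width: 1.0
```

Emit:
{"api": "play_rows", "payload": {"series": [{"translation":[0,0,0.03],"spin":0},{"translation":[0,0,0.02],"spin":0},{"translation":[0,0,0.02],"spin":0},{"translation":[0,0,0],"spin":0},{"translation":[0,0,0],"spin":0}]}}

```text
time: 4.25
tool_pos: [0.5168, -0.3663, 0.0316]
tcp_rot: [-0.6, -3.083, -0.001]
wrist_force: [-0.2, -0.5, -0.2]
width: 1.004
```

Emit:
{"api": "play_rows", "payload": {"series": [{"translation":[0,0,0],"spin":0},{"translation":[0,0,0],"spin":0},{"translation":[0,0,0],"spin":0},{"translation":[0,0,0],"spin":0},{"translation":[0,0,0],"spin":0}], "jaw": -1, "force": 50}}

```text
time: 4.75
tool_pos: [0.5175, -0.369, 0.0334]
tcp_rot: [0.603, 3.08, -0.002]
wrist_force: [-0.6, 1.4, 6.4]
width: 0.598
```

Emit:
{"api": "play_rows", "payload": {"series": [{"translation":[0,0,0],"spin":0},{"translation":[0,0,0],"spin":0},{"translation":[0,0,0],"spin":0},{"translation":[0,0,0],"spin":0},{"translation":[0,0,0],"spin":0}]}}

```text
time: 5.25
tool_pos: [0.5175, -0.369, 0.0334]
tcp_rot: [0.603, 3.08, -0.002]
wrist_force: [-0.5, 0.6, 7.0]
width: 0.599
```

Emit:
{"api": "play_rows", "payload": {"series": [{"translation":[0,0,-0.015],"spin":0},{"translation":[0,0,-0.03],"spin":0},{"translation":[0,0,-0.045],"spin":0},{"translation":[0,0,-0.045],"spin":0},{"translation":[0,0,-0.045],"spin":0}]}}

```text
time: 5.75
tool_pos: [0.5151, -0.367, 0.2119]
tcp_rot: [-0.604, -3.08, -0.003]
wrist_force: [-0.2, -0.5, -5.4]
width: 0.595
```

Emit:
{"api": "play_rows", "payload": {"series": [{"translation":[0,0,0],"spin":0},{"translation":[0,0,0],"spin":0},{"translation":[0,0,0],"spin":0}]}}

```text
time: 6.05
tool_pos: [0.5145, -0.3666, 0.2082]
tcp_rot: [-0.603, -3.078, -0.004]
wrist_force: [-0.4, 0.7, -5.6]
width: 0.597
```

```bash
cat > held.py <<'E'
from h import *
import sys
from scipy.spatial.transform import Rotation as Ro
s=bot.read_state(); C=cal('wrist'); im=bot.read_camera('wrist'); cv2.imwrite(sys.argv[1],im)
T=Ro.from_rotvec(s['tcp_rot']).as_matrix(); p=s['tool_pos']; print(p,np.degrees(np.arctan2(T[1,1],T[0,1])),s['width'],s['wrist_force'].round(1))
z=p[2]-.0334+.012; hsv=cv2.cvtColor(im,cv2.COLOR_BGR2HSV)
m=cv2.inRange(hsv,(0,0,110),(180,75,255)); n,l,st,ce=cv2.connectedComponentsWithStats(m)
for i in range(1,n):
    if 20<st[i,4]<900 and st[i,2]<45 and st[i,3]<45:
        c=max(cv2.findContours((l==i).astype(np.uint8),0,1)[0],key=cv2.contourArea); q,_=cv2.minEnclosingCircle(c)
        X=onz(C,[q],z)[0]; print(st[i],np.round(q,1),X.round(4),'tool',((X-p)@T).round(4))
E
python3 held.py pics/w3.png
```

```text
[ 0.51449758 -0.36659834  0.20820933] 67.82880072999812 0.5973333471275843 [-0.4  0.7 -5.6]
[184 205  31  29 504] [199.  219.5] [ 0.4762 -0.4254  0.1868] tool [ 0.0132 -0.069   0.0214]
[411 243  30  27 336] [425.8 256.4] [ 0.5506 -0.3067  0.1868] tool [-0.0109  0.0691  0.0215]
[141 332  15  21 149] [148. 342.] [ 0.5401 -0.4981  0.1868] tool [-0.0734 -0.1121  0.0208]
[177 341  31  37 685] [194.3 357.5] [ 0.5631 -0.4754  0.1868] tool [-0.0861 -0.0824  0.0208]
[422 342  15  27 231] [428. 355.] [ 0.6219 -0.3262  0.1868] tool [-0.0843  0.0779  0.0211]
```

View pics/w3.png

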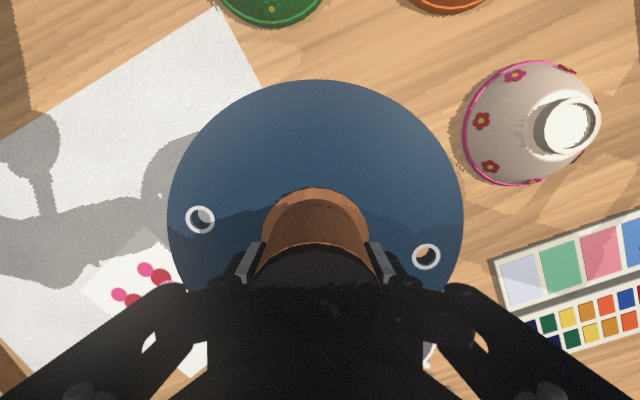

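The chuck is held straight: holes at (199,220) and (426,256) are 140.2 mm apart and centred within 1.2 mm in the hand. It needs +26.4° of tool spin (5.28 units), then the carry.

Emit:
{"api": "play_rows", "payload": {"series": [{"translation":[0,0,0],"spin":0.88},{"translation":[0,0,0],"spin":0.88},{"translation":[0,0,0],"spin":0.88},{"translation":[0,0,0],"spin":0.88},{"translation":[0,0,0],"spin":0.88}]}}

```text
time: 6.6
tool_pos: [0.5148, -0.3667, 0.2076]
tcp_rot: [-1.183, -2.904, -0.003]
wrist_force: [-0.2, 1.1, -5.5]
width: 0.596
```

Emit:
{"api": "play_rows", "payload": {"series": [{"translation":[0,0,0],"spin":0.88},{"translation":[0.0155,0.0135,0],"spin":0},{"translation":[0.0155,0.0135,0],"spin":0},{"translation":[0.031,0.027,0],"spin":0},{"translation":[0.031,0.027,0],"spin":0}]}}

```text
time: 7.1
tool_pos: [0.5144, -0.242, 0.2096]
tcp_rot: [-1.291, -2.861, -0.001]
wrist_force: [0.7, 0.7, -4.4]
width: 0.598
```

Emit:
{"api": "play_rows", "payload": {"series": [{"translation":[0.031,0.027,0],"spin":0},{"translation":[0.031,0.027,0],"spin":0},{"translation":[0.031,0.027,0],"spin":0},{"translation":[0.031,0.027,0],"spin":0},{"translation":[0.031,0.027,0],"spin":0}]}}

```text
time: 7.6
tool_pos: [0.5122, -0.0361, 0.2101]
tcp_rot: [-1.289, -2.863, 0.0]
wrist_force: [0.3, -0.2, -4.1]
width: 0.598
```

Emit:
{"api": "play_rows", "payload": {"series": [{"translation":[0.031,0.027,0],"spin":0},{"translation":[0.031,0.027,0],"spin":0},{"translation":[0.031,0.027,0],"spin":0},{"translation":[0.031,0.027,0],"spin":0},{"translation":[0.031,0.027,0],"spin":0}]}}

```text
time: 8.1
tool_pos: [0.5104, 0.1688, 0.2101]
tcp_rot: [-1.288, -2.863, 0.002]
wrist_force: [0.4, 0.5, -5.7]
width: 0.603
```

Emit:
{"api": "play_rows", "payload": {"series": [{"translation":[0.0155,0.0135,0],"spin":0},{"translation":[0.0155,0.0135,0],"spin":0},{"translation":[0,0,0],"spin":0},{"translation":[0,0,0],"spin":0},{"translation":[0,0,0],"spin":0}]}}

```text
time: 8.6
tool_pos: [0.5114, 0.2072, 0.2105]
tcp_rot: [-1.291, -2.863, 0.002]
wrist_force: [-0.2, 0.1, -5.2]
width: 0.602
```

```bash
python3 held.py pics/w4.png
python3 - <<'E'
from h import *
C=cal('wrist')
for n,a in (('A',[.4507,.1731]),('B',[.5704,.2465])): print(n,proj(C,[[*a,.139]]).round(1))
im=cv2.imread('pics/w1.png')
E
```

```text
[0.51141034 0.20718647 0.21052786] 41.470564628657925 0.6015667802419132 [-0.2  0.1 -5.2]
[235 242  24  41 285] [250. 262.] [0.4911 0.1697 0.1891] tool [-0.0147 -0.04    0.0215]
[369 242  25  41 353] [377.5 262. ] [0.5507 0.2224 0.1891] tool [-0.0146  0.0395  0.0213]
[411 243  30  28 443] [425.7 255.7] [0.5699 0.2452 0.1891] tool [-0.0103  0.0691  0.0213]
[142 333  14  20 129] [148.  342.5] [0.4763 0.0769 0.1891] tool [-0.0744 -0.1125  0.0216]
[474 333  14  20 117] [481.5 342.5] [0.6452 0.2266 0.1891] tool [-0.0741  0.1131  0.0212]
[631 392   9   8  49] [635.6 395.5] [0.7607 0.2701 0.1891] tool [-0.118   0.2284  0.021 ]
A [[225.3 196.8]]
B [[403.3 226.7]]
```

View pics/w4.png

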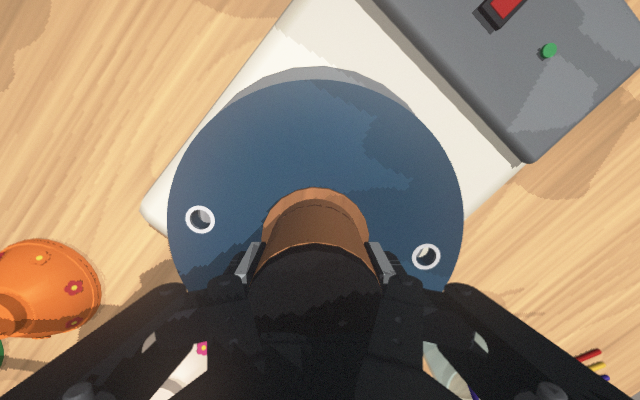

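Emit:
{"api": "play_rows", "payload": {"series": [{"translation":[0.001,0.001,0.01],"spin":0},{"translation":[0,0,0.012],"spin":0},{"translation":[0,0,0.008],"spin":0},{"translation":[0,0,0],"spin":0},{"translation":[0,0,0],"spin":0}]}}

```text
time: 9.15
tool_pos: [0.5122, 0.2086, 0.1805]
tcp_rot: [-1.292, -2.862, 0.002]
wrist_force: [-0.5, -0.5, -5.0]
width: 0.599
```

Emit:
{"api": "play_rows", "payload": {"series": [{"translation":[0,0,0.002],"spin":0},{"translation":[0,0,0.002],"spin":0},{"translation":[0,0,0.002],"spin":0},{"translation":[0,0,0.002],"spin":0},{"translation":[0,0,0],"spin":0}]}}

```text
time: 9.65
tool_pos: [0.5123, 0.2089, 0.1729]
tcp_rot: [-1.292, -2.863, 0.001]
wrist_force: [-0.1, 0.1, -6.3]
width: 0.597
```

Emit:
{"api": "play_rows", "payload": {"series": [{"translation":[0,0,0.001],"spin":0},{"translation":[0,0,0.001],"spin":0},{"translation":[0,0,0.001],"spin":0},{"translation":[0,0,0.001],"spin":0},{"translation":[0,0,0],"spin":0}]}}

```text
time: 10.15
tool_pos: [0.5124, 0.2089, 0.1691]
tcp_rot: [-1.292, -2.863, 0.0]
wrist_force: [-1.0, -0.5, -5.1]
width: 0.597
```

Emit:
{"api": "play_rows", "payload": {"series": [{"translation":[0,0,0.001],"spin":0},{"translation":[0,0,0.001],"spin":0},{"translation":[0,0,0],"spin":0}]}}

```text
time: 10.45
tool_pos: [0.5125, 0.2089, 0.1671]
tcp_rot: [-1.292, -2.864, 0.0]
wrist_force: [-0.0, 0.2, -5.0]
width: 0.597
```

Emit:
{"api": "play_rows", "payload": {"series": [{"translation":[0,0,0.001],"spin":0},{"translation":[0,0,0.001],"spin":0},{"translation":[0,0,0.001],"spin":0},{"translation":[0,0,0],"spin":0}]}}

```text
time: 10.85
tool_pos: [0.5125, 0.2089, 0.1641]
tcp_rot: [-1.292, -2.864, 0.0]
wrist_force: [-0.6, -0.3, -5.5]
width: 0.594
```

Emit:
{"api": "play_rows", "payload": {"series": [{"translation":[0,0,0.001],"spin":0},{"translation":[0,0,0.001],"spin":0},{"translation":[0,0,0],"spin":0}]}}

```text
time: 11.15
tool_pos: [0.5126, 0.2091, 0.1633]
tcp_rot: [-1.292, -2.864, -0.0]
wrist_force: [-5.0, -0.0, 3.3]
width: 0.599
```

Emit:
{"api": "play_rows", "payload": {"series": [{"translation":[0,0,0.001],"spin":0},{"translation":[0,0,0],"spin":0}]}}

```text
time: 11.35
tool_pos: [0.5126, 0.2091, 0.1633]
tcp_rot: [1.292, 2.864, 0.0]
wrist_force: [-5.9, 0.4, 8.2]
width: 0.598
```

Emit:
{"api": "play_rows", "payload": {"series": [{"translation":[0,0,0],"spin":0},{"translation":[0,0,0],"spin":0},{"translation":[0,0,0],"spin":0},{"translation":[0,0,0],"spin":0},{"translation":[0,0,0],"spin":0}], "jaw": 1}}

```text
time: 11.85
tool_pos: [0.5128, 0.209, 0.1612]
tcp_rot: [1.292, 2.863, 0.0]
wrist_force: [0.5, 0.6, -0.7]
width: 1.0
```

Emit:
{"api": "play_rows", "payload": {"series": [{"translation":[0,0,0],"spin":0},{"translation":[0,0,-0.02],"spin":0},{"translation":[0,0,-0.04],"spin":0},{"translation":[0,0,-0.05],"spin":0},{"translation":[0,0,-0.05],"spin":0}]}}

```text
time: 12.35
tool_pos: [0.512, 0.2088, 0.3222]
tcp_rot: [-1.291, -2.863, 0.002]
wrist_force: [0.9, 0.3, -0.8]
width: 0.994
```

Emit:
{"api": "play_rows", "payload": {"series": [{"translation":[0,0,-0.02],"spin":0},{"translation":[0,0,0],"spin":0},{"translation":[0,0,0],"spin":0}]}}

```text
time: 12.65
tool_pos: [0.5125, 0.2089, 0.3409]
tcp_rot: [1.292, 2.864, 0.0]
wrist_force: [-0.3, -0.2, -0.4]
width: 1.0
```

```bash
cat > look.py <<'E'
from h import *
import sys
s=bot.read_state(); C=cal('wrist'); im=bot.read_camera('wrist'); cv2.imwrite(sys.argv[1],im); print(s['tool_pos'],s['wrist_force'].round(1),s['width'])
for n,a in dict(rim=[.5108,.2095,.142],top=[.5108,.2095,.217],h1=[.4507,.1731,.142],h2=[.5704,.2465,.142],foot=[.5431,-.1183,.074]).items(): print(n,proj(C,[a]).round(1))
hsv=cv2.cvtColor(im,cv2.COLOR_BGR2HSV); m=cv2.inRange(hsv,(15,100,60),(32,255,255))
E
python3 look.py pics/w5.png
```

```text
[0.51250472 0.20890749 0.34094147] [-0.3 -0.2 -0.4] 1.00004291990039
rim [[313.5 182.8]]
top [[313.3 197.6]]
h1 [[255.6 172.5]]
h2 [[370.4 192.3]]
foot [[198.9 331.9]]
```

View pics/w5.png

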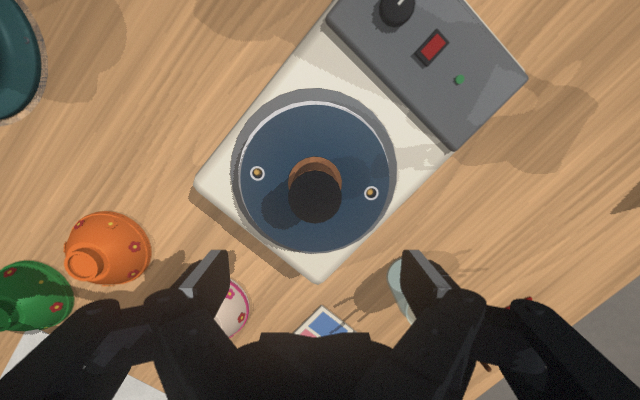

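Pins show in both holes at (257,173) and (371,193), so the bat is seated flat. Now the bowl.

Emit:
{"api": "play_rows", "payload": {"series": [{"translation":[-0.033,-0.024,0],"spin":0},{"translation":[-0.033,-0.024,0],"spin":0},{"translation":[-0.033,-0.024,0],"spin":0},{"translation":[-0.033,-0.024,0],"spin":0},{"translation":[-0.033,-0.024,0.02],"spin":0}]}}

```text
time: 13.2
tool_pos: [0.5322, 0.0043, 0.3211]
tcp_rot: [1.291, 2.863, 0.001]
wrist_force: [1.0, 0.3, 0.2]
width: 1.0
```

Emit:
{"api": "play_rows", "payload": {"series": [{"translation":[-0.033,-0.024,0.02],"spin":0},{"translation":[-0.033,-0.024,0.02],"spin":0},{"translation":[-0.034,-0.025,0.02],"spin":0},{"translation":[0,0,0.03],"spin":0},{"translation":[0,0,0.01],"spin":0}]}}

```text
time: 13.7
tool_pos: [0.5394, -0.1177, 0.2148]
tcp_rot: [-1.291, -2.852, 0.003]
wrist_force: [-1.0, 0.8, -1.4]
width: 0.999
```

Emit:
{"api": "play_rows", "payload": {"series": [{"translation":[0,0,0],"spin":0},{"translation":[0,0,0],"spin":0},{"translation":[0,0,0],"spin":0}]}}

```text
time: 14.0
tool_pos: [0.5442, -0.1168, 0.2228]
tcp_rot: [1.289, 2.863, 0.001]
wrist_force: [0.8, 0.3, -0.3]
width: 1.003
```

```bash
python3 look.py pics/w6.png
python3 - <<'E'
from h import *
im=cv2.imread('pics/w5.png');
E
```

```text
[ 0.54423082 -0.11675072  0.22277729] [ 0.8  0.3 -0.3] 1.003014986257978
rim [[ 662.4 -252.9]]
top [[ 976.8 -597.2]]
h1 [[ 540.7 -284. ]]
h2 [[ 781.5 -225.8]]
foot [[312.3 193.5]]
```

View pics/w6.png

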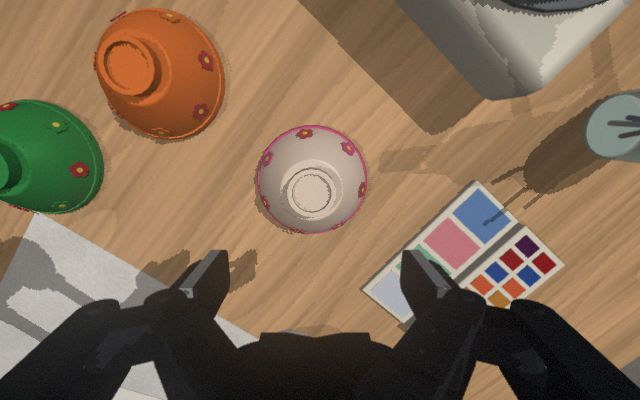

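Foot ring at (312,192.5) agrees with the prediction of (312,193.5). I'll descend to grip the foot with the tips just above the shoulder.

Emit:
{"api": "play_rows", "payload": {"series": [{"translation":[0,-0.002,0.03],"spin":0},{"translation":[0,0,0.03],"spin":0},{"translation":[0,0,0.03],"spin":0},{"translation":[0,0,0.03],"spin":0},{"translation":[0,0,0.02],"spin":0}]}}

```text
time: 14.55
tool_pos: [0.5417, -0.1181, 0.0805]
tcp_rot: [1.29, 2.864, 0.0]
wrist_force: [-1.2, 0.3, 0.4]
width: 0.999
```

Emit:
{"api": "play_rows", "payload": {"series": [{"translation":[0,0,0.01],"spin":0},{"translation":[0,0,0.01],"spin":0},{"translation":[0,0,0.008],"spin":0},{"translation":[0,0,0],"spin":0},{"translation":[0,0,0],"spin":0}]}}

```text
time: 15.05
tool_pos: [0.5424, -0.1189, 0.054]
tcp_rot: [1.291, 2.863, 0.0]
wrist_force: [-0.9, -0.9, -0.3]
width: 1.001
```

Emit:
{"api": "play_rows", "payload": {"series": [{"translation":[0,0,0],"spin":0},{"translation":[0,0,0],"spin":0},{"translation":[0,0,0],"spin":0},{"translation":[0,0,0],"spin":0},{"translation":[0,0,0],"spin":0}], "jaw": -1, "force": 40}}

```text
time: 15.55
tool_pos: [0.543, -0.1201, 0.0569]
tcp_rot: [1.29, 2.861, -0.002]
wrist_force: [-7.0, -2.4, 17.3]
width: 0.593
```

Emit:
{"api": "play_rows", "payload": {"series": [{"translation":[0,0,0],"spin":0},{"translation":[0,0,0],"spin":0},{"translation":[0,0,0],"spin":0}]}}

```text
time: 15.85
tool_pos: [0.543, -0.1201, 0.0569]
tcp_rot: [1.29, 2.861, -0.002]
wrist_force: [-7.0, -1.5, 15.8]
width: 0.594
```

Emit:
{"api": "play_rows", "payload": {"series": [{"translation":[0,0,-0.005],"spin":0},{"translation":[0,0,-0.01],"spin":0},{"translation":[0,0,-0.02],"spin":0},{"translation":[0,0,-0.03],"spin":0},{"translation":[0,0,-0.04],"spin":0}]}}

```text
time: 16.35
tool_pos: [0.5395, -0.118, 0.1569]
tcp_rot: [-1.289, -2.859, 0.001]
wrist_force: [2.0, -0.1, -3.1]
width: 0.589
```

Emit:
{"api": "play_rows", "payload": {"series": [{"translation":[0,0,-0.04],"spin":0},{"translation":[0,0,-0.04],"spin":0},{"translation":[0,0,-0.04],"spin":0},{"translation":[0,0,-0.025],"spin":0},{"translation":[0,0,0],"spin":0}]}}

```text
time: 16.85
tool_pos: [0.5441, -0.1192, 0.3086]
tcp_rot: [1.288, 2.856, 0.003]
wrist_force: [0.6, 0.5, -2.9]
width: 0.594
```

Emit:
{"api": "play_rows", "payload": {"series": [{"translation":[0,0,0],"spin":0},{"translation":[0,0,0],"spin":0}]}}

```text
time: 17.05
tool_pos: [0.5403, -0.1183, 0.3003]
tcp_rot: [-1.29, -2.859, 0.001]
wrist_force: [-0.1, -1.1, -3.6]
width: 0.589
```

Run:
```python
from h import *
s=bot.read_state(); print(s['tool_pos'],s['tcp_rot'],s['width'],s['wrist_force'])
C=cal('scene'); a=bot.read_camera('scene'); b=bot.read_camera('wrist'); p=s['tool_pos']
u,v=proj(C,[[*p[:2],p[2]-.02]])[0].astype(int); print(u,v)
c=a[max(0,v-70):v+70,max(0,u-100):u+100]; o=cv2.resize(c,None,fx=3,fy=3,interpolation=cv2.INTER_CUBIC)
cv2.imwrite('pics/s7a.png',o)
w=cv2.resize(b,(400,250)); h=max(o.shape[0],250)
m=np.zeros((o.shape[0]+250,max(o.shape[1],400),3),np.uint8); m[:o.shape[0],:o.shape[1]]=o; m[o.shape[0]:,:400]=w
cv2.imwrite('pics/c7.png',m[:600]); cv2.imwrite('pics/w7.png',b); print(m.shape)
```

```text
[ 0.54030369 -0.11832065  0.30031092] [-1.28984590e+00 -2.85940268e+00  1.19372904e-03] 0.5894548020711073 [-0.09441385 -1.08699571 -3.64846183]
301 136
(670, 600, 3)
```

View pics/c7.png

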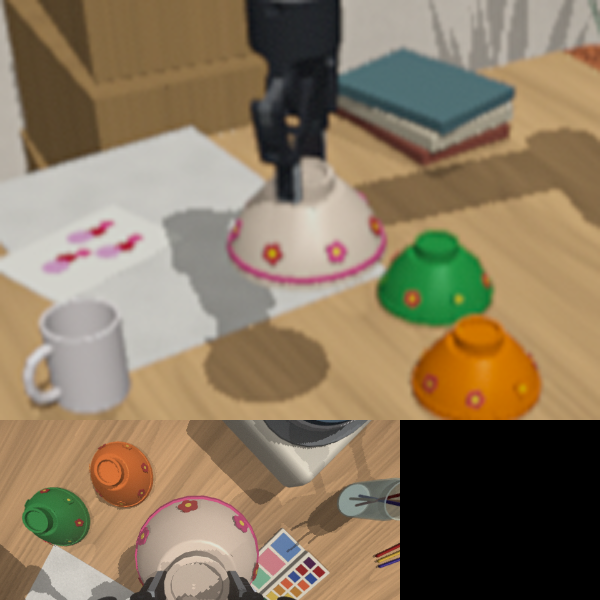

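```bash
cat > rim.py <<'E'
from h import *
import sys
from scipy.spatial.transform import Rotation as Ro
from scipy.optimize import least_squares
def rim(name):
    s=bot.read_state(); C=cal('wrist'); im=bot.read_camera('wrist'); cv2.imwrite(name,im)
    T=Ro.from_rotvec(s['tcp_rot']).as_matrix(); p=s['tool_pos']
    hsv=cv2.cvtColor(im,cv2.COLOR_BGR2HSV); m=cv2.inRange(hsv,(150,90,90),(178,255,255)); m[:,:200]=0; m[:,430:]=0
    # outermost pink pixels around the bowl centre, by angle
    y,x=np.nonzero(m); c=np.array([315.,220.]); d=np.c_[x,y]-c; a=np.degrees(np.arctan2(d[:,1],d[:,0])); r=np.hypot(*d.T); px=[]
    for k in range(-180,20,3):
        i=np.nonzero((a>=k)&(a<k+3))[0]
        if len(i): px.append(c+d[i[r[i].argmax()]])
    P=onz(C,px,p[2]-.0569)[:,:2]
    q=least_squares(lambda v:np.hypot(*(P-v[:2]).T)-v[2],[*p[:2],.07],loss='soft_l1',f_scale=.001)
    X=np.array([*q.x[:2],p[2]-.0569]); print('tcp',p,'yaw',np.degrees(np.arctan2(T[1,1],T[0,1])),'rim',q.x.round(4),len(px),'rms',np.sqrt(np.median(q.fun**2)).round(4),'tool',((X-p)@T).round(4),s['wrist_force'].round(1))
    return C,im
if __name__=='__main__': rim(sys.argv[1])
E
python3 rim.py pics/w8.png; python3 rim.py pics/w9.png
```

```text
tcp [ 0.54040724 -0.11837787  0.30027578] yaw 41.43808992803301 rim [ 0.5428 -0.1201  0.0734] 64 rms 0.0005 tool [-0.0031  0.0009  0.0569] [ 0.5  0.2 -2.9]
tcp [ 0.54062514 -0.11843548  0.30063019] yaw 41.43944542421638 rim [ 0.5431 -0.1202  0.0735] 64 rms 0.0004 tool [-0.0031  0.0009  0.0569] [-0.8  0.  -3. ]
```

Run:
```python
from h import *
from scipy.spatial.transform import Rotation as Ro
from scipy.optimize import least_squares
s=bot.read_state(); K,dd,R,t=cal('wrist'); T=Ro.from_rotvec(s['tcp_rot']).as_matrix(); p=s['tool_pos']
o=(-R.T@t-p)@T; Rc=R@T   # camera in tool
def pts(f,c,box,lim):
    im=cv2.imread(f); m=cv2.inRange(cv2.cvtColor(im,cv2.COLOR_BGR2HSV),(150,90,90),(178,255,255)); mm=np.zeros_like(m); x0,y0,x1,y1=box; mm[y0:y1,x0:x1]=m[y0:y1,x0:x1]
    y,x=np.nonzero(mm); d=np.c_[x,y]-c; a=np.degrees(np.arctan2(d[:,1],d[:,0])); r=np.hypot(*d.T); L=[]
    for k in range(-180,lim,3):
        i=np.nonzero((a>=k)&(a<k+3))[0]
        if len(i): L.append(c+d[i[r[i].argmax()]])
    q=cv2.undistortPoints(np.array(L,float).reshape(-1,1,2),K,dd).reshape(-1,2); return np.c_[q,np.ones(len(q))]@Rc
def fit(D,z,tilt,R0=.07):
    def f(v):
        n=Ro.from_euler('xy',[v[2],v[3]]).as_matrix()@[0,0,1] if tilt else np.array([0,0,1.])
        c=np.array([v[0],v[1],z if not tilt else z+v[4]]); P=o+D*(((c-o)@n)/(D@n))[:,None]
        return np.linalg.norm(P-c,axis=1)-(R0 if tilt else v[2])
    q=least_squares(f,[0,0,0,0,0] if tilt else [0,0,.07],loss='soft_l1',f_scale=.001); print(z,tilt,q.x.round(4),'rms',np.median(abs(q.fun)).round(5))
D6=pts('pics/w6.png',np.array([312.,181.]),(240,110,385,250),180); fit(D6,.2228,False); fit(D6,.2228,True)
D9=pts('pics/w9.png',np.array([315.,220.]),(200,0,430,400),20); fit(D9,.0569,False)
fit(D9,.0569,True)
```

```text
0.2228 False [-0.0016 -0.0034  0.0703] rms 0.00021
0.2228 True [-0.0011 -0.0034 -0.0029 -0.0171 -0.0012] rms 0.00017
0.0569 False [-0.0031  0.0009  0.0734] rms 0.00041
0.0569 True [ 0.0011 -0.0075 -0.4755 -0.1865 -0.0437] rms 0.00047
```

View pics/w9.png

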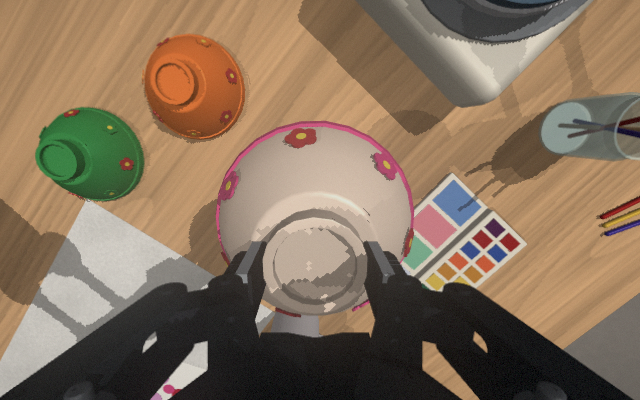

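```bash
cat > rimfit.py <<'E'
from h import *
from scipy.spatial.transform import Rotation as Ro
from scipy.optimize import least_squares
import sys
def run(f):
    s=bot.read_state(); K,dd,R,t=cal('wrist'); im=bot.read_camera('wrist'); cv2.imwrite(f,im)
    T=Ro.from_rotvec(s['tcp_rot']).as_matrix(); p=s['tool_pos']; o=(-R.T@t-p)@T; Rc=R@T
    m=cv2.inRange(cv2.cvtColor(im,cv2.COLOR_BGR2HSV),(150,90,60),(178,255,255)); m[:,:212]=0; m[:,418:]=0; m[:115]=0;m[320:]=0
    y,x=np.nonzero(m); c=np.array([315.,218.]); d=np.c_[x,y]-c; a=np.degrees(np.arctan2(d[:,1],d[:,0])); r=np.hypot(*d.T); L=[]
    for k in range(-180,180,3):
        i=np.nonzero((a>=k)&(a<k+3)&(r>88)&(r<106))[0]
        if len(i): L.append(c+d[i[r[i].argmax()]])
    L=np.array(L); print(len(L),'bottom',L[L[:,1]>290].round(0).tolist())
    q=cv2.undistortPoints(L.reshape(-1,1,2),K,dd).reshape(-1,2); D=np.c_[q,np.ones(len(q))]@Rc
    def f(v):
        n=Ro.from_euler('xy',[v[3],v[4]]).as_matrix()@[0,0,1]; c=v[:3]; P=o+D*(((c-o)@n)/(D@n))[:,None]
        return np.linalg.norm(P-c,axis=1)-.0703
    for fx in ((),(3,),(3,4)):
        fr=[i for i in range(5) if i not in fx]
        def g(u): v=np.array([0,0,.0569,0,0.]); v[fr]=u; return f(v)
        q=least_squares(g,np.array([0,0,.0569,0,0.])[fr],loss='soft_l1',f_scale=.001); print(fr,q.x.round(4),'rms',np.median(abs(q.fun)).round(5))
    print(p,s['tcp_rot'],s['wrist_force'].round(1))
run(sys.argv[1])
E
python3 rimfit.py pics/w10.png
```

```text
81 bottom [[369.0, 301.0], [368.0, 303.0], [363.0, 306.0], [357.0, 309.0], [355.0, 310.0], [281.0, 310.0]]
[0, 1, 2, 3, 4] [ 0.001  -0.0011  0.0498 -0.0848 -0.1167] rms 0.00024
[0, 1, 2, 4] [ 0.0017  0.0006  0.051  -0.1667] rms 0.00026
[0, 1, 2] [-0.0002  0.0007  0.0495] rms 0.00045
[ 0.54088751 -0.11849248  0.30112442] [-1.29041388e+00 -2.86045910e+00  8.72595576e-04] [-0.2  0.5 -3. ]
```

The rim fit and the scene crop agree that the bowl hangs tilted about 0.12–0.17 rad about the jaw axis. The axis is centred in the hand, and pressing lightly on the flat post will level it. Carry over the chuck.

Emit:
{"api": "play_rows", "payload": {"series": [{"translation":[0.013,0.01,-0.005],"spin":0},{"translation":[0.013,0.01,-0.005],"spin":0},{"translation":[0.0265,0.0195,0],"spin":0},{"translation":[0.0265,0.0195,0],"spin":0},{"translation":[0.0265,0.0195,0],"spin":0}]}}

```text
time: 17.8
tool_pos: [0.5305, 0.0147, 0.3141]
tcp_rot: [1.291, 2.863, 0.002]
wrist_force: [0.7, -0.5, -3.0]
width: 0.594
```

Emit:
{"api": "play_rows", "payload": {"series": [{"translation":[0.0265,0.0195,0],"spin":0},{"translation":[0.0265,0.0195,0],"spin":0},{"translation":[0.0265,0.0195,0],"spin":0},{"translation":[0.0265,0.0195,0],"spin":0},{"translation":[0.0265,0.0195,0],"spin":0}]}}

```text
time: 18.3
tool_pos: [0.5154, 0.1789, 0.3142]
tcp_rot: [1.29, 2.864, 0.002]
wrist_force: [0.2, -0.3, -3.0]
width: 0.592
```

Emit:
{"api": "play_rows", "payload": {"series": [{"translation":[0.013,0.01,0],"spin":0},{"translation":[0.013,0.01,0],"spin":0},{"translation":[0,0,0],"spin":0},{"translation":[0,0,0],"spin":0},{"translation":[0,0,0],"spin":0}]}}

```text
time: 18.8
tool_pos: [0.5141, 0.208, 0.3133]
tcp_rot: [1.293, 2.863, -0.001]
wrist_force: [0.4, 0.3, -3.3]
width: 0.592
```

```bash
python3 rimfit.py pics/w11.png
```

```text
79 bottom [[369.0, 301.0], [368.0, 303.0], [365.0, 305.0], [357.0, 309.0], [355.0, 310.0]]
[0, 1, 2, 3, 4] [ 0.0018 -0.0008  0.0515 -0.0548 -0.1745] rms 0.00031
[0, 1, 2, 4] [ 0.0023  0.0004  0.052  -0.2058] rms 0.00032
[0, 1, 2] [-0.0001  0.0004  0.0511] rms 0.00026
[0.51411438 0.20800368 0.31329656] [ 1.29296546e+00  2.86285515e+00 -1.02179938e-03] [ 0.4  0.3 -3.3]
```

Emit:
{"api": "play_rows", "payload": {"series": [{"translation":[0.003,-0.001,0.015],"spin":0},{"translation":[0,0,0.02],"spin":0},{"translation":[0,0,0.02],"spin":0},{"translation":[0,0,0.015],"spin":0},{"translation":[0,0,0.007],"spin":0}]}}

```text
time: 19.35
tool_pos: [0.5099, 0.2095, 0.2334]
tcp_rot: [-1.292, -2.861, 0.005]
wrist_force: [0.1, -0.0, -2.3]
width: 0.587
```

Emit:
{"api": "play_rows", "payload": {"series": [{"translation":[0,0,0.003],"spin":0},{"translation":[0,0,0.003],"spin":0},{"translation":[0,0,0.002],"spin":0},{"translation":[0,0,0],"spin":0}]}}

```text
time: 19.75
tool_pos: [0.5116, 0.2106, 0.2288]
tcp_rot: [1.292, 2.863, 0.001]
wrist_force: [0.5, 0.0, -2.6]
width: 0.592
```

Emit:
{"api": "play_rows", "payload": {"series": [{"translation":[0,0,0.002],"spin":0},{"translation":[0,0,0.001],"spin":0},{"translation":[0,0,0.001],"spin":0},{"translation":[0,0,0],"spin":0}]}}

```text
time: 20.15
tool_pos: [0.5111, 0.2105, 0.2241]
tcp_rot: [-1.292, -2.864, 0.0]
wrist_force: [0.1, -0.2, -2.6]
width: 0.594
```

Emit:
{"api": "play_rows", "payload": {"series": [{"translation":[0,0,0.001],"spin":0},{"translation":[0,0,0.001],"spin":0},{"translation":[0,0,0.001],"spin":0},{"translation":[0,0,0],"spin":0}], "force": 25}}

```text
time: 20.55
tool_pos: [0.5113, 0.2105, 0.222]
tcp_rot: [1.292, 2.863, 0.0]
wrist_force: [-2.1, -0.7, 1.5]
width: 0.587
```

Emit:
{"api": "play_rows", "payload": {"series": [{"translation":[0,0,0.001],"spin":0},{"translation":[0,0,0.001],"spin":0},{"translation":[0,0,0],"spin":0}]}}

```text
time: 20.85
tool_pos: [0.5113, 0.2105, 0.2219]
tcp_rot: [1.291, 2.863, 0.001]
wrist_force: [-6.8, -1.7, 10.5]
width: 0.592
```

Emit:
{"api": "play_rows", "payload": {"series": [{"translation":[0,0,0.001],"spin":0},{"translation":[0,0,0.001],"spin":0},{"translation":[0,0,0],"spin":0}]}}

```text
time: 21.15
tool_pos: [0.5113, 0.2105, 0.2219]
tcp_rot: [1.291, 2.863, 0.002]
wrist_force: [-9.6, -2.9, 19.2]
width: 0.588
```

Contact came at TCP 0.222 m, exactly the height expected for a level, seated bowl. I'll ease the load and release.

Emit:
{"api": "play_rows", "payload": {"series": [{"translation":[0,0,-0.002],"spin":0},{"translation":[0,0,-0.001],"spin":0},{"translation":[0,0,0],"spin":0}]}}

```text
time: 21.45
tool_pos: [0.5113, 0.2105, 0.2219]
tcp_rot: [1.292, 2.863, 0.001]
wrist_force: [-3.7, -1.9, 8.1]
width: 0.591
```

Emit:
{"api": "play_rows", "payload": {"series": [{"translation":[0,0,0],"spin":0},{"translation":[0,0,0],"spin":0},{"translation":[0,0,0],"spin":0},{"translation":[0,0,0],"spin":0},{"translation":[0,0,0],"spin":0}], "jaw": 1}}

```text
time: 21.95
tool_pos: [0.5113, 0.2104, 0.22]
tcp_rot: [-1.292, -2.863, 0.0]
wrist_force: [0.1, 0.2, -0.5]
width: 1.001
```

Emit:
{"api": "play_rows", "payload": {"series": [{"translation":[0,0,-0.01],"spin":0},{"translation":[0,0,-0.03],"spin":0},{"translation":[0,0,-0.04],"spin":0},{"translation":[0,0,-0.04],"spin":0},{"translation":[0,0,0],"spin":0}]}}

```text
time: 22.45
tool_pos: [0.5144, 0.2116, 0.3489]
tcp_rot: [1.288, 2.855, 0.015]
wrist_force: [0.2, 0.6, 1.1]
width: 0.999
```

Emit:
{"api": "play_rows", "payload": {"series": [{"translation":[0,0,0],"spin":0},{"translation":[0,0,0],"spin":0},{"translation":[0,0,0],"spin":0}]}}

```text
time: 22.75
tool_pos: [0.5104, 0.2102, 0.3384]
tcp_rot: [-1.291, -2.862, 0.004]
wrist_force: [-0.2, 0.5, -0.2]
width: 1.004
```

Run:
```python
from h import *
from scipy.optimize import least_squares
s=bot.read_state(); print(s['tool_pos'],s['width'],s['wrist_force'].round(1))
C=cal('wrist'); b=bot.read_camera('wrist'); cv2.imwrite('pics/w12.png',b); a=bot.read_camera('scene'); cv2.imwrite('pics/s12.png',a)
print('exp foot,rim',proj(C,[[.5115,.2097,.239],[.5115,.2097,.165]]))
m=cv2.inRange(cv2.cvtColor(b,cv2.COLOR_BGR2HSV),(150,90,60),(178,255,255)); c=proj(C,[[.5115,.2097,.165]])[0]
y,x=np.nonzero(m); d=np.c_[x,y]-c; an=np.degrees(np.arctan2(d[:,1],d[:,0])); r=np.hypot(*d.T); L=[]
for k in range(-180,180,3):
    i=np.nonzero((an>=k)&(an<k+3)&(r<115)&(r>60))[0]
    if len(i): L.append(c+d[i[r[i].argmax()]])
P=onz(C,L,.165)[:,:2]; q=least_squares(lambda v:np.hypot(*(P-v[:2]).T)-v[2],[.51,.21,.07],loss='soft_l1',f_scale=.001); print('rim',q.x.round(4),len(L))
u,v=proj(cal('scene'),[[.511,.21,.18]])[0].astype(int)
o=cv2.resize(a[v-75:v+75,u-80:u+80],None,fx=2.5,fy=2.5,interpolation=cv2.INTER_CUBIC)
cv2.imwrite('pics/c12.png',np.hstack([o,cv2.resize(b[:, 120:520],(400,400))[:375]])); print(o.shape)
```

```text
[0.51040493 0.21016066 0.33838154] 1.004123764772296 [-0.2  0.5 -0.2]
exp foot,rim [[315.19334418 207.34378903]
 [315.22745543 189.56856509]]
rim [0.5122 0.2103 0.0708] 88
(375, 400, 3)
```

View pics/c12.png

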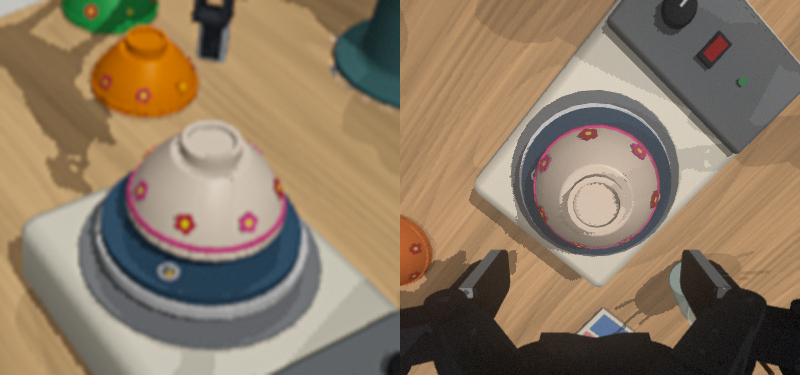

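The bowl sits level. Its rim centre is at (0.5122, 0.2103) with a radius of 70.8 mm, about 1 mm from the chuck axis, and the gripper is clear. Handing in.

```bash
python3 -c "
from workcell import bot
print(bot.read_state()['wrist_force'].round(1)); print(bot.finish_job())"
```

```text
[-0.6 -0.5  0.4]
the job is handed in; nothing more can be done
None
```

The chuck is seated on the wheel head with both pins in its holes, and the clay bowl rests upside down on top of it. I handed the job in at about 23 s of the 61 s allowed; no verdict is reported.

**Chuck:** I gripped it by the post, turned it 26.4° to match the pins, and lowered it slowly until it touched the head. That was at the expected height, and the wrist picture taken then showed both pins in the bat's holes.

**Bowl:** I gripped it by the foot, lowered it onto the post and eased off the load before letting go. It touched at the height expected for a level, seated bowl. The last pictures show it level, with its rim centre about 1 mm from the chuck's axis. The gripper was open and about 12 cm above where it let go, with no force on the wrist.

**Disagreeing check:** while the bowl was in the air, a rim fit suggested it was tilted by 0.12–0.2 rad and about 6 mm higher in the hand. A scene crop also seemed to show a lean. The contact height and the final pictures did not bear this out, so it was probably an error in fitting a partly hidden rim.

I did not measure the tin, jar or mug at the end, but the arm stayed clear of them throughout.

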